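# Hang the ferrule bin on the louvre rail

### The arm

A 6-joint arm with a two-finger parallel gripper is mounted at the origin on the work surface. World frame = base frame: x ahead of the robot, y to its left, z up, the work surface at z = 0. Lengths are in mm, angles in degrees, forces in N, time in s.
With the tool pointing down it reaches from about 350 to 850 mm from the base axis. Payload 8.1 kg.
Tool frame: the origin (TCP) lies midway between the tips of the shut fingers; the grasp point (between the pads) lies 19 mm behind it; z points along the fingers, y is the direction in which the jaws open and shut (so a half turn about z gives the same grasp; the last joint's range is limited). The gripper opens to 85 mm and grips with 20 to 120 N. Pads are 22 mm wide; open, the fingers measure 114 mm over their backs; the gripper's body (76 mm by 85 mm) begins 54 mm behind the grasp point. The pads swing forward as they close: fully open they stand 13 mm farther back than shut.
Start: joints at [61.513, 7.471, 85.268, -0, 87.261, -4.893], TCP at [240.135, 549.855, 231.292] pointing down, gripper open.
Joint ranges: [-169.43, 169.43], [-51.17, 129.36], [1.28, 143.12], [-76.62, 256.62], [0, 156.53], [-152.29, 152.29]. Speed limits (degrees/s): [136.94, 136.94, 159.86, 180, 180, 180].

### API

Orientations are given as [roll, pitch, yaw] about the fixed x, y, z axes, in that order (R = Rz(yaw) Ry(pitch) Rx(roll)).
In Python, from bench import telemetry, snapshot, camera_params, job gives the robot as it stands. The module is installed in compiled form; this text tells all that it offers.
- The arm moves only by the shell command python3 -m jog 'ROWS' [FORCE]. ROWS is JSON, a list that holds one entry, the list of rows, each a list of 7 numbers: the shift along the tool's x, y, z in units of 50 mm (1.0 is 50 mm), then the turn, a rotation vector about the tool's x, y, z in units of 2 pi rad (1.0 is 2 pi rad), then the opening, from 0 (shut) to 1 (fully open). In form: [[[dx, dy, dz, rx, ry, rz, claw], ...]]. A call has 1 to 12 rows; each row shifts and turns the commanded pose from where the row before left it, along the tool's axes as they then stand; what a row does not reach is not made up. A row lasts 1/8 s, in which the tool goes at most 62.5 mm and 10.7 degrees, less where a joint would pass 70% of its speed; a pose out of reach is approached as far as the arm can. A call with a number of a shift or a turn outside -1 to 1 is refused whole. A call with a gripper value outside its range is refused whole. The fingers move at their own pace and stop on an object; FORCE is the grip in N (left out, the last holds). Time passes only in rows, so rows that do not move let the fingers close. It gives the time, the measured TCP pose, the force and the opening at its end, in the units of the state.
- telemetry.sense(): the state, without advancing time (a new reading comes with each control period).
- snapshot(name): name is "scene" or "side" or "wrist"; returns (picture, depth): 480x640x3 uint8, red, green, blue; 480x640 float32, mm along the optical axis (not along the pixel's ray), 0 where there is no reading.
- camera_params(name): a dict with "K" (3x3 intrinsics, pixels), "extrinsics" (4x4, takes a point from camera to world coordinates). Camera axes: x right, y down, z forward; pixel columns grow to the right and rows downward; lengths in mm; the calibration is good to about 2 mm. The wrist camera is an equidistant fisheye: a pixel r from the principal point sees the ray r / f radians off the axis. A picture is of the moment at which its call begins: read the wrist's pose just before it. camera_params takes no time and is no camera call; for the wrist camera it gives the pose at the moment of the call.
- job.hand_in(): hands the job in, once; it reports no verdict.
The state is a dict: "time": time; "joint_pos": joint angles; "qd": joint speeds; "joint_efforts": joint torques, N m; "tool_pos": TCP position; "tcp_rot": TCP orientation; "ft_force": force on the tool from outside, world axes, zero at the start; "wrist_torque": the same for the moment, N m; "finger_gap": finger opening in mm.
Only numpy, scipy, OpenCV 4.12 (cv2) and the standard library are available. Lean on these libraries where they do the work, as an engineer would, in place of code of your own. Each camera call takes 0.05 s, during which the arm holds its last target. There are 200 camera calls.

### The job

Put the blue bin of steel ferrules back on the bench-top bin rail: lift it over the louvre in the free stretch between the yellow and the green bin, back to the panel, and lower it gently until its lip catches, then let go so that it hangs there square to the panel. The rail may be clamped at any height, so feel for it; do not let the bin drop onto it or force it down, and do not shift the other two bins, the bottle or the tip box.

Things in the scene. Friction and masses are not known exactly. Their poses are not given: they have to be found in the camera images.
- bin_mid (a point): Centre (half-way up) of the loose blue bin, on the bench: 130 long (x) x 58 wide (y) x 62 high, walls 3, 0.22-0.45 kg with ferrules that stay inside, centre of mass 10-15 behind this point (+x). +x points to its back (hang lip), -x to its low open mouth. Side walls are 62 high from the back to 30 in front of this point, then slope to 30. Grip from above across the 58 width, at about this height.
- bin_lip (a point): On the blue bin, same axes: mid-width, middle of the roof of the lip's slot; 69.5 behind bin_mid (+x), 27 above it. The lip runs the full width: a flange 4 thick, flush with the bin's top, reaches 13 behind the back wall's outer face; from its rear edge hangs a skirt 4 thick, to 18 below the top. So the slot is 9 wide, 14 deep, open below. The skirt's rear face is 8.5 behind this point.
- stand: Fixed bench stand: white upright sheet panel 370 wide between two aluminium uprights (30 wide, 200 either side, 280 tall) on steel feet that reach 85 in front of it. Origin: bench level, on the panel's flat front face (x = 0, z 40 to 275), mid-width. -x points out of the face towards the worker, y runs along the rail, z up. A hung bin has its axes along these.
- rail_zone (a point): Point on the panel's face (stand axes), mid-width, 240 above the bench. The steel louvre rail on the panel, 360 long, level and rigid, is clamped at an unmeasured height: its tongue's upper edge is 2 to 70 below this point; find it by touch. The tongue is an upright strip 3 thick, faces 7 and 10 in front of the panel, 16 deep behind, rounded on top. Above it the panel is bare.
- panel_mid (a point): Point on the panel's face, mid-width, 200 above the bench. With a bin's skirt against the panel the slot has 3 to spare either side of the tongue; a bead 46-58 below the tongue's edge, 12 in front of the panel, then just clears the back wall, so lower 1-2 off the panel. Caught: flange on the tongue, skirt behind it. Let go, the bin hangs nose-down about 4 degrees, bin_lip about 11 off the panel.
- left_bin (a joint): Yellow bin, same size as the blue one, already hung on the rail towards the stand's +y: its centre is at stand y = 0.125 + this value (m). It slides along the rail if pushed. Its top is 4 above the tongue's edge and it reaches 150 in front of the panel.
- right_bin (a joint): Green bin, same size and hung alike, towards the stand's -y: its centre is at stand y = -0.125 + this value (m). It slides along the rail if pushed.
- bottle_mid (a point): Centre of a bystander: amber reagent bottle with blue cap, 72 diameter, 165 tall, standing on the bench.
- tip_box_mid (a point): Centre of a bystander: black pipette-tip box with clear lid, 122 x 80 x 58 high, on the bench.
Not all that is in view belongs to the job. Of the things that look like the part that bears bin_mid, take the one that is farthest from the robot's base at the start.

How it is judged (in metres and radians):
At the end, for the whole second after the job is handed in: The blue bin hangs by its lip on the rail, skirt behind the tongue (bin_lip 4 to 15.5 mm off the panel, 166 to 242 mm up, between the other two bins, within 90 mm of the stand's middle), upright within 8 degrees, square within 4 degrees, carried by the stand and at rest (x of bin_lip in the frame of stand between -0.0155 and -0.004 m and y of bin_lip in the frame of stand between -0.09 and 0.09 m and height (world z) of bin_lip between 0.166 and 0.242 m and angle between bin_mid's own z axis and vertical below 0.14 rad and angle between the y axis of bin_mid and the y axis of stand, either way round below 0.07 rad and contact force between bin and stand above 1 N and linear speed of bin below 0.01 m/s and angular speed of bin below 0.1 rad/s); the robot touches nothing.
It fails at once if the blue bin, while gripped, is forced against the stand or its rail with more than 40 N (contact force between bin and stand above 40 N and contact force between the fingers and bin above 1 N).
It fails at once if the blue bin is dropped or swung at the panel (lip within 30 mm of it and moving faster than 0.4 m/s) (x of bin_lip in the frame of stand between -0.03 and 0 m and y of bin_lip in the frame of stand between -0.15 and 0.15 m and linear speed of bin above 0.4 m/s).
It fails at once if the yellow or green bin is pushed more than 10 mm along the rail (distance of any of left_bin, right_bin from where it was at the start of the episode above 0.01 m).
It fails at once if the bottle or the tip box is moved more than 20 mm (distance of any of bottle_mid, tip_box_mid from where it was at the start of the episode above 0.02 m).
It also fails if it takes over 48 s, if anything falls off the work surface, if the arm or the gripper's body presses on something with over 40 N, if the wrist force passes 120 N, or if a joint passes its speed limit or range.

## Working session

There is one attempt and no reset: what is moved stays moved. The work goes in short steps, Python scripts to look and compute and a shell command to move; the robot and the scene stay as the last step left them, time stands still between calls to the robot, and variables do not carry over. Pictures are saved under pics/ and viewed, about 8 in all and at most 12, crops included, and the job is handed in when it is done.

```bash
mkdir -p pics; cat > h.py <<'E'
import numpy as np, cv2, json
from bench import telemetry, snapshot, camera_params, job
from scipy.spatial.transform import Rotation as R
def pts(name, depth, cp=None):
    cp=cp or camera_params(name); K=np.array(cp["K"]); T=np.array(cp["extrinsics"])
    v,u=np.mgrid[0:480,0:640]
    x=(u-K[0,2])/K[0,0]; y=(v-K[1,2])/K[1,1]
    if name=="wrist":
        r=np.hypot(x,y)+1e-9; k=np.tan(np.minimum(r,1.5))/r; x=x*k; y=y*k
    P=np.stack([x*depth,y*depth,depth],-1)
    P=P@T[:3,:3].T+T[:3,3]; P[depth<=0]=np.nan
    return P
E
python3 - <<'E'
from h import *
ims=[]
for n in("scene","side"):
    p,d=snapshot(n); np.savez("/tmp/"+n,p=p,d=d); cv2.imwrite(f"pics/{n}0.png",p[:,:,::-1])
    cp=camera_params(n); print(n,np.round(cp["K"],1).tolist(),np.round(cp["extrinsics"],3).tolist(),(d>0).mean())
print(telemetry.sense())
E
```

```text
scene [[477.8, 0.0, 317.5], [0.0, 477.8, 239.5], [0.0, 0.0, 1.0]] [[-0.473, 0.62, -0.626, 1087.399], [0.881, 0.322, -0.347, 350.595], [-0.014, -0.715, -0.699, 766.13], [0.0, 0.0, 0.0, 1.0]] 0.9958430989583333
side [[531.3, 0.0, 319.9], [0.0, 531.3, 237.4], [0.0, 0.0, 1.0]] [[0.852, -0.272, 0.447, 43.853], [-0.522, -0.469, 0.712, -767.585], [0.016, -0.84, -0.542, 796.938], [0.0, 0.0, 0.0, 1.0]] 0.9959602864583333
{'time': 0.1, 'joint_pos': array([ 6.15129988e+01,  7.51002780e+00,  8.53250766e+01,  8.08666194e-04,
        8.72599124e+01, -4.89410835e+00]), 'qd': array([ 0.03851545, -0.14494938, -0.1510513 , -0.00870227,  0.02499051,
       -0.00965902]), 'joint_efforts': array([ 1.85360812e-03, -5.70951712e+01, -5.01942480e+01, -1.22899737e-04,
        8.12618091e-03,  1.20360842e-04]), 'tool_pos': array([239.88810579, 549.41551845, 230.33764536]), 'tcp_rot': array([-1.79905399e+02, -8.91103614e-03,  1.56407060e+02]), 'ft_force': array([-0.33940366, -0.68549336,  0.76526679]), 'wrist_torque': array([-0.02496503,  0.01339906,  0.02113361]), 'finger_gap': 85.46696160620964}
```

View pics/scene0.png

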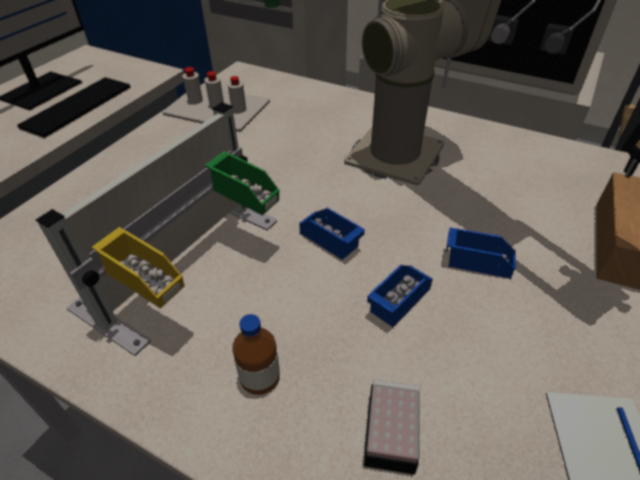

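View pics/side0.png

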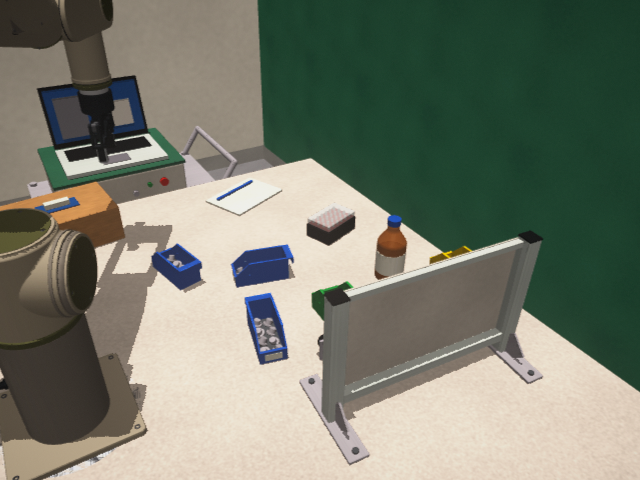

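The scene view shows three blue bins that could be the target, at A (331,232), B (400,292) and C (481,252). It also shows yellow (138,265) and green (243,182) hung bins, the bottle (256,355) and the tip box (393,423). The side view shows the blue bins at (177,265), (262,265) and (266,328). Next I'll measure their distances from the base.

```bash
cat > m.py <<'E'
from h import *
def blobs(n,lo,hi,zmin,zmax,amin=150):
    f=np.load(f"/tmp/{n}.npz"); p,d=f["p"],f["d"]; P=pts(n,d)
    hsv=cv2.cvtColor(p,cv2.COLOR_RGB2HSV); m=cv2.inRange(hsv,lo,hi)
    with np.errstate(invalid='ignore'):
        m[~((P[...,2]>zmin)&(P[...,2]<zmax))]=0
    k,l,s,c=cv2.connectedComponentsWithStats(m)
    return [(c[i],s[i,4],P[l==i]) for i in range(1,k) if s[i,4]>amin]
E
python3 - <<'E'
from m import *
for n in("scene","side"):
  for nm,lo,hi,a,b in(("blue",(105,120,40),(130,255,255),3,110),("yel",(18,120,60),(35,255,255),60,290),("grn",(45,120,40),(75,255,255),60,290),("amber",(3,120,30),(17,255,255),10,180)):
    for c,s,Q in blobs(n,lo,hi,a,b):
        if abs(Q[:,1].mean())>900: continue
        zt=np.percentile(Q[:,2],98); T=Q[Q[:,2]>zt-12]
        r=cv2.minAreaRect(Q[:,:2].astype(np.float32)); rt=cv2.minAreaRect(T[:,:2].astype(np.float32))
        print(n,nm,c.round(),s,"c",np.round(r[0]),np.round(r[1]),round(r[2],1),"top",np.round(zt,1),np.round(rt[0]),np.round(rt[1]),round(rt[2],1),"dist",round(np.hypot(*r[0])))
f=np.load("/tmp/scene.npz"); P=pts("scene",f["d"])
# panel face: points on face between bins
print("bench z",np.nanmedian(P[330:360,480:540,2]))
for u,v in((120,215),(160,190),(200,165),(80,225),(215,150)): print(u,v,P[v,u].round(1))
E
python3 - <<'E'
from h import *
f=np.load("/tmp/scene.npz"); p=f["p"][:, :, ::-1]
a=cv2.resize(p[200:330,290:530],None,fx=3.3,fy=3.3,interpolation=cv2.INTER_CUBIC); cv2.imwrite("pics/crop1.png",cv2.convertScaleAbs(a,alpha=1.6))
E
```

```text
scene blue [332. 232.] 1700 c [394.   0.] [144.  62.] 75.7 top 64.0 [397.  13.] [117.  60.] 76.9 dist 394
scene blue [480. 252.] 2400 c [306. 312.] [ 64. 143.] 12.0 top 63.6 [309. 299.] [ 64. 118.] 13.0 dist 437
scene blue [397. 295.] 1660 c [487. 201.] [ 59. 147.] 75.8 top 64.1 [499. 198.] [ 59. 120.] 75.8 dist 527
scene blue [630. 436.] 293 c [578. 624.] [95. 11.] 21.9 top 16.4 [578. 624.] [95. 11.] 21.9 dist 850
scene yel [134. 262.] 2822 c [ 714. -184.] [150. 131.] 84.8 top 202.0 [ 747. -203.] [118.  65.] 82.8 dist 738
scene grn [238. 174.] 672 c [ 456. -159.] [144.  99.] 83.2 top 202.5 [ 472. -179.] [110.  61.] 84.5 dist 483
scene amber [620. 231.] 4194 c [111. 557.] [261.  79.] 10.9 top 102.3 [109. 553.] [261.  55.] 3.4 dist 568
scene amber [254. 351.] 1319 c [765.  53.] [51. 67.] 43.6 top 141.7 [761.  50.] [27. 36.] 45.7 dist 767
side blue [177. 266.] 1084 c [325. 315.] [102. 152.] 11.0 top 64.0 [309. 295.] [ 63. 118.] 12.5 dist 453
side blue [262. 265.] 1696 c [485. 202.] [ 67. 144.] 75.7 top 63.1 [497. 199.] [ 66. 119.] 75.9 dist 525
side blue [263. 316.] 867 c [393.   1.] [151.  60.] 76.0 top 64.2 [396.  13.] [126.  60.] 76.0 dist 393
side yel [449. 254.] 248 c [ 740. -186.] [163.  69.] 71.9 top 194.6 [ 719. -183.] [146.  58.] 39.8 dist 763
side grn [473. 100.] 23954 c [1518. 1103.] [  35. 2456.] 0.0 top 285.4 [1516. 1111.] [  31. 2320.] 0.0 dist 1876
side amber [ 83. 212.] 3094 c [104. 617.] [252. 191.] 6.3 top 103.3 [104. 617.] [252. 191.] 6.3 dist 626
side amber [392. 243.] 673 c [746.  32.] [46. 68.] 50.4 top 143.5 [750.  38.] [18. 31.] 51.7 dist 747
bench z 0.3959829966604502
120 215 [ 701.2 -256.9  217.8]
160 190 [ 609.4 -249.1  211.4]
200 165 [ 504.8 -238.8  205.2]
80 225 [ 771.3 -262.2  249.1]
215 150 [ 458.3 -234.5  214.4]
```

View pics/crop1.png

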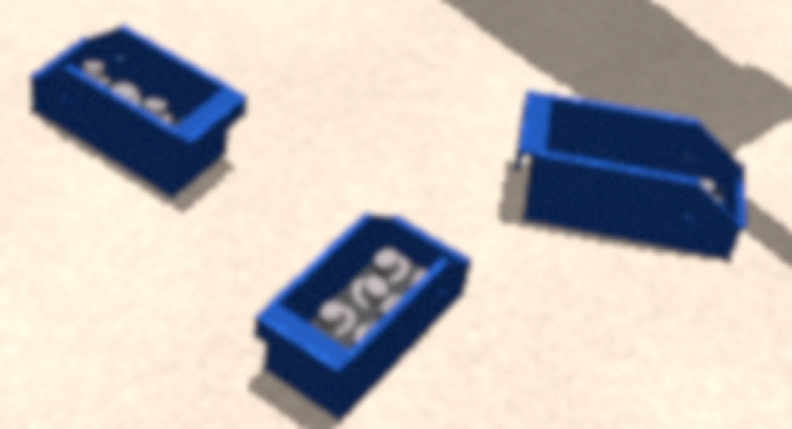

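The crop shows B, the lower middle bin at scene (400,292), with its light-blue lip flange at about (382,300) facing world +x. At 527 mm it is the farthest from the base, against 394 mm for A and 437 mm for C, so B is the target. Next comes the stand pose.

```bash
python3 - <<'E'
from m import *
s=telemetry.sense(); T=np.array(camera_params("wrist")["extrinsics"])
Rt=R.from_euler("xyz",s["tcp_rot"],degrees=True)
print("cam in tool",Rt.inv().apply(T[:3,3]-s["tool_pos"]).round(1),"axis",Rt.inv().apply(T[:3,2]).round(2))
f=np.load("/tmp/scene.npz"); P=pts("scene",f["d"]).reshape(-1,3); hsv=cv2.cvtColor(f["p"],cv2.COLOR_RGB2HSV).reshape(-1,3)
# panel: points with low saturation near line
n=np.array([0.092,0.996]); e=np.array([0.996,-0.092])
ok=np.isfinite(P[:,0])&(hsv[:,1]<80)&(P[:,2]>205)&(P[:,2]<268)
t=P[:,:2]@e; w=P[:,:2]@n
ok&=(t>440)&(t<790)&(abs(w+191)<15)
for _ in range(4):
    A=np.c_[P[ok,0],P[ok,2],np.ones(ok.sum())]; c,*_=np.linalg.lstsq(A,P[ok,1],rcond=None)
    r=P[:,1]-(P[:,0]*c[0]+P[:,2]*c[1]+c[2]); ok&=abs(r)<3
yaw=np.arctan(c[0]); print("face y= %.4f x + %.4f z + %.2f"%tuple(c),"slope deg",np.degrees(yaw),ok.sum(),r[ok].std())
e=np.array([np.cos(yaw),np.sin(yaw)]); n=np.array([-e[1],e[0]])
t=P[:,:2]@e; w=P[:,:2]@n; w0=np.median(w[ok]); print("w0",w0,"t range face",t[ok].min(),t[ok].max(), "z",P[ok,2].min(),P[ok,2].max())
# uprights tops
up=np.isfinite(t)&(P[:,2]>272)&(P[:,2]<300)&(abs(w-w0)<60)
h,b=np.histogram(t[up],bins=np.arange(380,860,10)); print([(int(x),int(y)) for x,y in zip(b,h) if y])
for nm,lo,hi in(("yel",(18,120,60),(35,255,255)),("grn",(45,120,40),(75,255,255))):
    for c,a,Q in blobs("scene",lo,hi,60,290):
        tt=Q[:,:2]@e; ww=Q[:,:2]@n-w0; top=Q[:,2]>np.percentile(Q[:,2],98)-10
        print(nm,"t",np.percentile(tt,[1,99]).round(1),"w",np.percentile(ww,[1,99]).round(1),"top t",np.percentile(tt[top],[1,50,99]).round(1),"ztop",np.percentile(Q[:,2],[95,99]))
E
```

```text
cam in tool [  80.     1.1 -141. ] axis [-0.31  0.    0.95]
face y= -0.0857 x + 0.0011 z + -196.14 slope deg -4.898992031714674 4686 1.081576142142085
w0 -195.1533115406865 t range face 438.77077289606467 788.502038611084 z 205.0221621145563 267.99917940459454
[(400, 17), (410, 46), (420, 58), (430, 88), (440, 23), (450, 23), (460, 25), (470, 27), (480, 27), (490, 28), (500, 27), (510, 31), (520, 26), (530, 29), (540, 29), (550, 34), (560, 33), (570, 31), (580, 33), (590, 37), (600, 35), (610, 33), (620, 33), (630, 42), (640, 36), (650, 38), (660, 38), (670, 37), (680, 39), (690, 43), (700, 42), (710, 41), (720, 42), (730, 47), (740, 46), (750, 45), (760, 49), (770, 51), (780, 46), (790, 54), (800, 62), (810, 118), (820, 127), (830, 123)]
yel t [711.9 792.1] w [  0. 145.] top t [732.4 763.  792.4] ztop [201.06880469 202.41051502]
grn t [427.2 516.1] w [  4.2 145.7] top t [455.9 491.6 516.2] ztop [201.84546841 202.75610715]
```

```bash
python3 -m jog '[[[-0.733,-0.44,0,0,0,0,1],[-0.733,-0.44,0,0,0,0,1],[-0.733,-0.44,0,0,0,0,1],[-0.733,-0.44,0,0,0,0,1],[-0.733,-0.44,0,0,0,0,1],[-0.733,-0.44,0,0,0,0,1],[-0.733,-0.44,0,0,0,0,1],[-0.733,-0.44,0,0,0,0,1],[-0.733,-0.44,0,0,0,0,1],[-0.733,-0.44,0,0,0,-0.0131,1],[0,0,0,0,0,-0.0131,1],[0,0,0,0,0,0,1]]]' 40
cat > w.py <<'E'
from h import *
def wrist(tag):
    cp=camera_params("wrist"); p,d=snapshot("wrist"); cv2.imwrite(f"pics/{tag}.png",p[:,:,::-1]); return p,d,pts("wrist",d,cp)
E
python3 - <<'E'
from w import *
p,d,P=wrist("w1"); s=telemetry.sense(); print(s["time"],s["tool_pos"].round(1),s["tcp_rot"].round(2))
hsv=cv2.cvtColor(p,cv2.COLOR_RGB2HSV); m=cv2.inRange(hsv,(105,120,30),(130,255,255))
print(np.nanmedian(P[...,2]))
for zl,zh in((3,75),(50,75)):
    mm=m.copy(); mm[~((P[...,2]>zl)&(P[...,2]<zh))]=0
    k,l,st,c=cv2.connectedComponentsWithStats(mm)
    for i in range(1,k):
        if st[i,4]>400:
            Q=P[l==i]; r=cv2.minAreaRect(Q[:,:2].astype(np.float32)); print(zl,c[i].round(),st[i,4],np.round(r[0],1),np.round(r[1],1),round(r[2],2),np.percentile(Q[:,2],97))
E
```

```text
time: 1.6
tool_pos: [487.9, 201.0, 230.8]
tcp_rot: [-180.0, -0.1, 165.7]
ft_force: [0.3, -0.0, -0.0]
finger_gap: 85.4
1.65 [487.7 201.4 230.9] [-1.7998e+02 -4.0000e-02  1.6572e+02]
-1.1890218369748595
3 [363.  19.] 1477 [313.1 298.7] [ 52.8 113. ] 12.14 61.822208250210906
3 [307. 233.] 918 [483.8 181.2] [146.9  44.7] 3.44 61.60527307614845
3 [353. 180.] 530 [478.3 232.3] [ 27.9 123.4] 88.94 61.5151972504735
3 [133. 172.] 1757 [393.1   1.8] [144.2  58.1] 76.26 61.64822389738346
50 [362.  19.] 1443 [335.8 295.5] [119.8  41. ] 80.41 61.832573404817204
50 [138. 171.] 1612 [396.5  15.4] [116.2  58.1] 76.31 61.67307740954462
50 [309. 246.] 781 [497.6 177.4] [122.9  43.8] 9.09 61.649191020981256
```

View pics/w1.png

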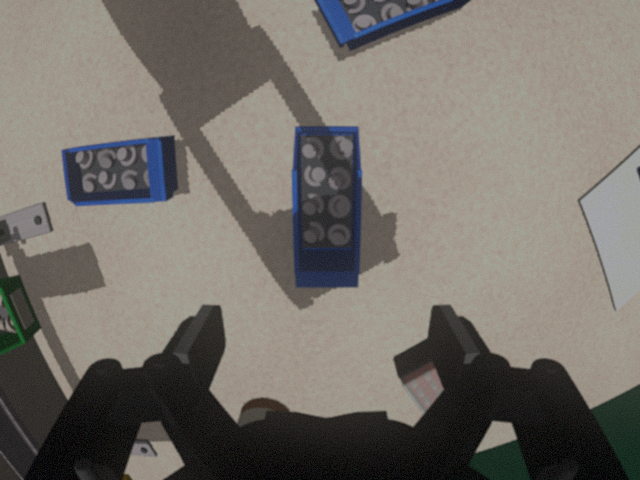

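The wrist view shows bin B standing square between the fingers (295–360, 127–287), with its lip end at the bottom near (327,270) and the finger mid-line at u≈327. I'll take one number check of its rectangle, using height only.

```bash
python3 - <<'E'
from w import *
p,d,P=wrist("w2"); 
m=((P[...,2]>50)&(P[...,2]<75)).astype(np.uint8); m[:120]=0;m[300:]=0;m[:,:250]=0;m[:,400:]=0
k,l,st,c=cv2.connectedComponentsWithStats(m); i=1+np.argmax(st[1:,4]); Q=P[l==i]
r=cv2.minAreaRect(Q[:,:2].astype(np.float32)); print("top",np.round(r[0],1),np.round(r[1],1),round(r[2],2),st[i])
m=((P[...,2]>8)&(P[...,2]<75)).astype(np.uint8); m[:120]=0;m[300:]=0;m[:,:250]=0;m[:,400:]=0
k,l,st,c=cv2.connectedComponentsWithStats(m); i=1+np.argmax(st[1:,4]); Q=P[l==i]
r=cv2.minAreaRect(Q[:,:2].astype(np.float32)); print("all",np.round(r[0],1),np.round(r[1],1),round(r[2],2),st[i])
E
```

```text
top [497.1 200.3] [ 59.2 120.5] 75.78 [ 291  155   71  133 2353]
all [485.1 203.3] [ 59.2 145.5] 75.78 [ 291  126   71  162 4671]
```

```bash
python3 -m jog '[[[0,0.024,0.7,0,0,0,1],[0,0,0.7,0,0,0,1],[0,0,0.7,0,0,0,1],[0,0,0.7,0,0,0,1],[0,0,0.7,0,0,0,1],[0,0,0.6,0,0,0,1],[0,0,0.36,0,0,0,1],[0,0,0,0,0,0,1],[0,0,0,0,0,0,0],[0,0,0,0,0,0,0],[0,0,0,0,0,0,0],[0,0,0,0,0,0,0]]]' 50
```

```text
time: 3.2
tool_pos: [489.8, 203.1, 10.2]
tcp_rot: [179.9, 0.2, 165.8]
ft_force: [-0.9, 0.4, 6.1]
finger_gap: 57.5
```

```bash
python3 -m jog '[[[0,0,0,0,0,0,0],[0,0,-0.2,0,0,0,0],[0,0,-0.5,0,0,0,0],[0,0,-0.8,0,0,0,0],[0,0,-0.8,0,0,0,0],[0,0,-0.8,0,0,0,0],[0,0,-0.8,0,0,0,0],[0,0,-0.6,0,0,0,0],[0,0,-0.3,0,0,0,0],[0,0,0,0,0,0,0],[0,0,0,0,0,0,0]]]' 50
python3 - <<'E'
from w import *
p,d,P=wrist("w3"); s=telemetry.sense(); print(s["time"],s["tool_pos"].round(1),s["tcp_rot"].round(2),s["ft_force"].round(1),s["wrist_torque"].round(3),s["finger_gap"])
hsv=cv2.cvtColor(p,cv2.COLOR_RGB2HSV); m=cv2.inRange(hsv,(105,120,20),(130,255,255))
m[:60]=0
k,l,st,c=cv2.connectedComponentsWithStats(m)
Rt=R.from_euler("xyz",s["tcp_rot"],degrees=True)
for i in range(1,k):
    if st[i,4]>300: 
        Q=Rt.inv().apply((P[l==i]-s["tool_pos"])[np.isfinite(P[l==i][:,0])]); print(st[i],np.percentile(Q,[2,50,98],axis=0).round(1).tolist())
E
cp -n pics/w3.png pics/w3v.png
```

```text
time: 4.58
tool_pos: [487.4, 202.5, 246.5]
tcp_rot: [-179.9, -0.1, 165.8]
ft_force: [-0.1, 0.0, -3.4]
finger_gap: 57.5
4.625 [487.3 202.4 246.3] [-1.7990e+02 -1.5000e-01  1.6584e+02] [-0.1  0.  -3.4] [ 0.03  -0.023 -0.035] 57.56361457818839
[  219   132   214   289 15654] [[-52.6, -27.4, -51.3], [12.9, 1.4, -21.9], [75.6, 29.6, 7.9]]
[  71  138  101   65 1621] [[13.3, -287.4, 184.9], [42.3, -160.0, 186.5], [70.4, -146.2, 217.1]]
```

View pics/w3.png

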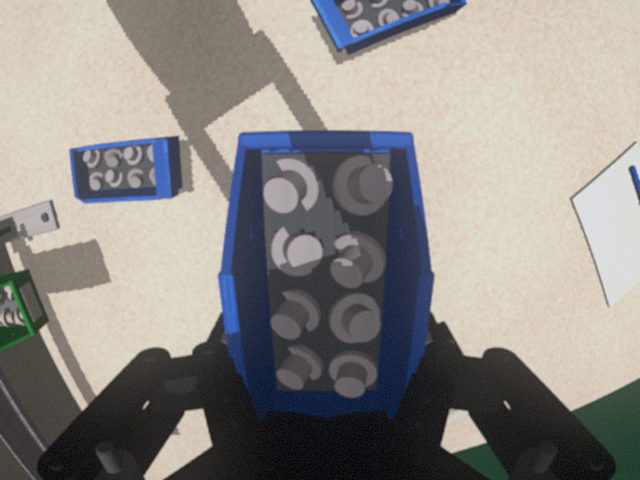

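The bin is held squarely: its rim runs from (240,132) to (412,132) and it sits centred between the fingers. Now I'll turn it to face the panel, then cross over at height.

```bash
python3 -m jog '[[[0,0,0,0,0,0.0112,0],[0,0,0,0,0,0.0224,0],[0,0,0,0,0,0.0224,0],[0,0,0,0,0,0.0224,0],[0,0,0,0,0,0.0224,0],[0,0,0,0,0,0.0224,0],[0,0,0,0,0,0.0224,0],[0,0,0,0,0,0.0224,0],[0,0,0,0,0,0.0224,0],[0,0,0,0,0,0.0224,0],[0,0,0,0,0,0.0114,0],[0,0,0,0,0,0,0]]]' 50
python3 -m jog '[[[-0.3,0.15,0,0,0,0,0],[-0.6,0.308,0,0,0,0,0],[-0.7,0.308,0,0,0,0,0],[-0.7,0.308,0,0,0,0,0],[-0.7,0.308,0,0,0,0,0],[-0.7,0.308,0,0,0,0,0],[-0.7,0.308,0,0,0,0,0],[-0.7,0.308,0,0,0,0,0],[-0.6,0.308,0,0,0,0,0],[-0.3,0.308,0,0,0,0,0],[-0.15,0.15,0,0,0,0,0],[0,0,0,0,0,0,0]]]' 50
```

```text
time: 6.12
tool_pos: [487.6, 202.5, 246.8]
tcp_rot: [-179.9, 0.1, 85.2]
ft_force: [0.2, 0.2, -2.5]
finger_gap: 57.5
time: 7.62
tool_pos: [615.0, -117.3, 247.8]
tcp_rot: [-179.9, -0.0, 85.1]
ft_force: [-0.3, -0.2, -2.5]
finger_gap: 57.8
```

```bash
python3 -m jog '[[[0,0,0.3,0,0,0,0],[0,0,0.4,0,0,0,0],[-0.2,0,0.3,0,0,0,0],[-0.3,0,0.1,0,0,0,0],[-0.2,0,0,0,0,0,0],[-0.1,0,0,0,0,0,0],[0,0,0,0,0,0,0],[0,0,0,0,0,0,0]]]' 50
python3 - <<'E'
from m import *
p,d=snapshot("scene"); np.savez("/tmp/scene.npz",p=p,d=d)
cv2.imwrite("pics/s2.png",cv2.convertScaleAbs(cv2.resize(p[120:330,30:310,::-1],None,fx=2.8,fy=2.8,interpolation=cv2.INTER_CUBIC),alpha=1.5))
s=telemetry.sense(); print(s["time"],s["tool_pos"].round(1),s["tcp_rot"].round(2),s["ft_force"].round(1),s["wrist_torque"].round(3))
y=np.radians(-4.9); e=np.array([np.cos(y),np.sin(y)]); n=np.array([-e[1],e[0]])
print("tcp t,w",s["tool_pos"][:2]@e,s["tool_pos"][:2]@n+195.15)
P=pts("scene",d); 
for nm,lo,hi in (("blue",(105,120,30),(130,255,255)),("yel",(18,120,60),(35,255,255)),("grn",(45,120,40),(75,255,255))):
  for c,a,Q in blobs("scene",lo,hi,130,290):
    t=Q[:,:2]@e; w=Q[:,:2]@n+195.15; z=Q[:,2]; print(nm,c.round(),a,"t",np.percentile(t,[1,50,99]).round(1),"w",np.percentile(w,[0.5,50,99.5]).round(1),"z",np.percentile(z,[1,50,99]).round(1))
    if nm=="blue":
      # back top flange: highest points slope along w
      for a0,b0 in((0,200),): pass
      hi_=z>np.percentile(z,99)-14
      b=np.arange(15,160,10); print([(int(x),round(float(np.percentile(z[(w>=x)&(w<x+10)],97)),1)) for x in b if ((w>=x)&(w<x+10)).sum()>8])
# free-stretch rail: max z over w band 5..14
g=P.reshape(-1,3); g=g[np.isfinite(g[:,0])]; t=g[:,:2]@e; w=g[:,:2]@n+195.15
k=(t>530)&(t<585)&(w>5)&(w<30)&(g[:,2]>100)&(g[:,2]<230); print("rail z",np.percentile(g[k,2],[50,90,97,99.5]).round(1),k.sum())
E
```

```text
time: 8.62
tool_pos: [612.0, -156.5, 193.8]
tcp_rot: [180.0, 0.0, 85.1]
ft_force: [-0.7, 0.5, -3.4]
finger_gap: 57.4
8.675 [ 612.  -156.3  193.7] [179.97  -0.    85.14] [-0.3  0.7 -3.1] [ 0.009 -0.006 -0.05 ]
tcp t,w 623.0906107909019 91.69005074602924
blue [211. 207.] 1618 t [592.7 597.1 652. ] w [ 47.4 121.5 167.3] z [188.4 216.9 247.4]
[(45, 219.9), (55, 230.2), (65, 239.2), (75, 247.3), (85, 246.3), (95, 248.1), (105, 246.9), (115, 246.8), (125, 246.1), (135, 240.0), (145, 231.5), (155, 221.9)]
blue [250. 325.] 330 t [737.6 753.5 766.2] w [291.3 308.5 321.4] z [154.2 165.4 167.9]
[]
yel [134. 262.] 2833 t [732.6 762.2 792.1] w [  0.2  59.2 145.9] z [136.3 173.6 202.3]
grn [245. 182.] 1556 t [456.3 476.7 516.2] w [ 10.7  83.3 145.6] z [137.6 170.2 202. ]Traceback (most recent call last):
  File "<stdin>", line 18, in <module>
    return _quantile_unchecked(
        a, q, axis, out, overwrite_input, method, keepdims, weights)
    return _ureduce(a,
                    func=_quantile_ureduce_func,
    ...<5 lines>...
                    overwrite_input=overwrite_input,
                    method=method)
    r = func(a, **kwargs)
    result = _quantile(arr,
                       quantiles=q,
    ...<2 lines>...
                       out=out,
                       weights=wgt)
    slices_having_nans = np.isnan(arr[-1, ...])
                                  ~~~^^^^^^^^^
IndexError: index -1 is out of bounds for axis 0 with size 0
```

View pics/s2.png

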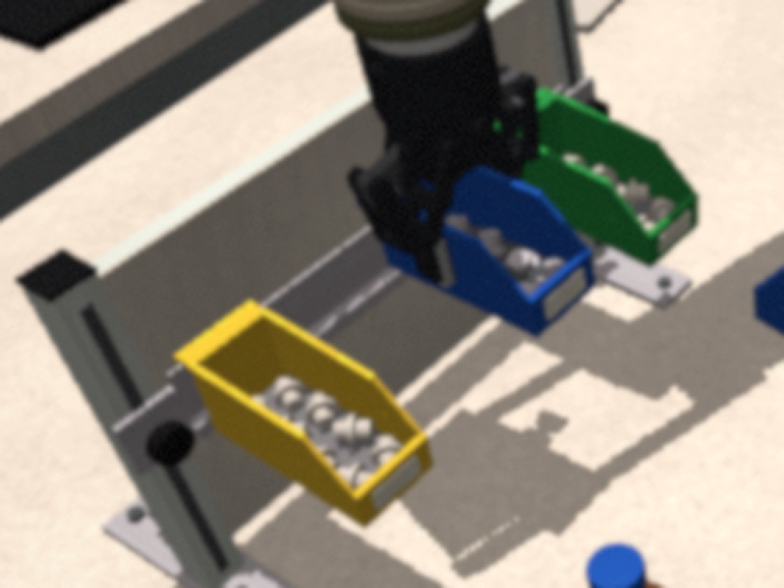

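The bin is level (rim z≈247 along its length), central between its neighbours, and about 22 mm off the panel. The neighbours' tops at 202 suggest a tongue edge near 198. I'll close in and feel for the panel.

```bash
python3 -m jog '[[[-0.06,0,0,0,0,0,0],[-0.1,0,0,0,0,0,0],[-0.1,0,0,0,0,0,0],[-0.06,0,0,0,0,0,0],[-0.02,0,0,0,0,0,0],[0,0,0,0,0,0,0],[0,0,0,0,0,0,0]]]' 50
python3 -m jog '[[[-0.02,0,0,0,0,0,0],[-0.02,0,0,0,0,0,0],[0,0,0,0,0,0,0]]]' 50
```

```text
time: 9.55
tool_pos: [610.3, -173.4, 193.3]
tcp_rot: [-180.0, -0.0, 85.1]
ft_force: [-0.4, 0.9, -3.0]
finger_gap: 57.6
time: 9.93
tool_pos: [610.1, -175.6, 193.3]
tcp_rot: [-180.0, 0.0, 85.1]
ft_force: [-0.4, 0.5, -2.9]
finger_gap: 57.5
```

```bash
python3 -m jog '[[[-0.02,0,0,0,0,0,0],[-0.01,0,0,0,0,0,0],[0,0,0,0,0,0,0]]]' 50
python3 -m jog '[[[-0.02,0,0,0,0,0,0],[-0.01,0,0,0,0,0,0],[0,0,0,0,0,0,0]]]' 50
```

```text
time: 10.3
tool_pos: [610.0, -177.1, 193.3]
tcp_rot: [180.0, 0.0, 85.1]
ft_force: [-0.0, 0.3, -3.1]
finger_gap: 57.3
time: 10.68
tool_pos: [609.9, -178.1, 193.3]
tcp_rot: [-180.0, -0.0, 85.1]
ft_force: [-0.0, 2.9, -2.2]
finger_gap: 57.5
```

Panel contact came at about 2.6 N with the TCP at y≈-178.0, which matches the vision estimate. I'll back off about 1.5 mm and lower.

```bash
python3 -m jog '[[[0.04,0,0,0,0,0,0],[0,0,0.05,0,0,0,0],[0,0,0.1,0,0,0,0],[0,0,0.1,0,0,0,0],[0,0,0.1,0,0,0,0],[0,0,0.1,0,0,0,0],[0,0,0.05,0,0,0,0],[0,0,0,0,0,0,0]]]' 50
python3 -m jog '[[[0,0,0.03,0,0,0,0],[0,0,0.03,0,0,0,0],[0,0,0.03,0,0,0,0],[0,0,0.03,0,0,0,0],[0,0,0,0,0,0,0]]]' 50
```

```text
time: 11.68
tool_pos: [609.9, -176.4, 168.0]
tcp_rot: [-180.0, -0.0, 85.1]
ft_force: [0.2, 1.0, -2.0]
finger_gap: 57.6
time: 12.3
tool_pos: [609.9, -176.5, 162.1]
tcp_rot: [-180.0, -0.0, 85.1]
ft_force: [0.1, -0.9, -1.8]
finger_gap: 57.6
```

```bash
python3 -m jog '[[[0,0,0.03,0,0,0,0],[0,0,0.03,0,0,0,0],[0,0,0.02,0,0,0,0],[0,0,0,0,0,0,0]]]' 50
python3 -m jog '[[[0,0,0.03,0,0,0,0],[0,0,0.03,0,0,0,0],[0,0,0.02,0,0,0,0],[0,0,0,0,0,0,0]]]' 50
```

```text
time: 12.8
tool_pos: [610.0, -176.5, 158.1]
tcp_rot: [-180.0, -0.0, 85.1]
ft_force: [-0.8, -0.7, -3.0]
finger_gap: 57.6
time: 13.3
tool_pos: [609.9, -176.5, 154.1]
tcp_rot: [-180.0, -0.0, 85.1]
ft_force: [-0.1, -1.2, -2.6]
finger_gap: 57.3
```

```bash
python3 -m jog '[[[0,0,0.02,0,0,0,0],[0,0,0.02,0,0,0,0],[0,0,0,0,0,0,0]]]' 50
```

```text
time: 13.68
tool_pos: [610.0, -176.5, 152.2]
tcp_rot: [-180.0, -0.0, 85.1]
ft_force: [-0.5, 0.2, -2.8]
finger_gap: 57.8
```

```bash
python3 -m jog '[[[0,0,0.02,0,0,0,0],[0,0,0.01,0,0,0,0],[0,0,0,0,0,0,0]]]' 50
```

```text
time: 14.05
tool_pos: [610.0, -176.5, 150.7]
tcp_rot: [-180.0, 0.0, 85.1]
ft_force: [-0.1, -0.9, -3.6]
finger_gap: 57.4
```

```bash
python3 -m jog '[[[0,0,0.01,0,0,0,0],[0,0,0.01,0,0,0,0],[0,0,0,0,0,0,0]]]' 50
```

```text
time: 14.42
tool_pos: [610.0, -176.5, 149.7]
tcp_rot: [-180.0, -0.0, 85.1]
ft_force: [0.4, -0.1, -3.2]
finger_gap: 57.6
```

```bash
python3 -m jog '[[[0,0,0.01,0,0,0,0],[0,0,0.01,0,0,0,0],[0,0,0,0,0,0,0]]]' 50
```

```text
time: 14.8
tool_pos: [610.1, -176.5, 148.9]
tcp_rot: [180.0, 0.0, 85.1]
ft_force: [-1.2, 0.9, -1.8]
finger_gap: 57.6
```

```bash
python3 -m jog '[[[0,0,0.01,0,0,0,0],[0,0,0.01,0,0,0,0],[0,0,0,0,0,0,0]]]' 50
```

```text
time: 15.18
tool_pos: [610.2, -176.6, 148.5]
tcp_rot: [180.0, 0.0, 85.1]
ft_force: [-4.3, 1.7, 6.2]
finger_gap: 57.1
```

The flange met the tongue at TCP z≈148.9, so the lip is at about 197, as expected. If the skirt had landed on top of the tongue, contact would have come 14 mm higher. I'll do a light pull-out test of the catch.

```bash
python3 -m jog '[[[0.02,0,0,0,0,0,0],[0.02,0,0,0,0,0,0],[0.01,0,0,0,0,0,0],[0,0,0,0,0,0,0]]]' 50
python3 - <<'E'
from m import *
p,d=snapshot("scene")
cv2.imwrite("pics/s3.png",cv2.convertScaleAbs(cv2.resize(p[120:330,30:310,::-1],None,fx=2.8,fy=2.8,interpolation=cv2.INTER_CUBIC),alpha=1.5))
E
```

```text
time: 15.68
tool_pos: [610.8, -175.3, 148.5]
tcp_rot: [179.9, 0.1, 85.1]
ft_force: [-1.5, -6.6, 4.7]
finger_gap: 57.7
```

View pics/s3.png

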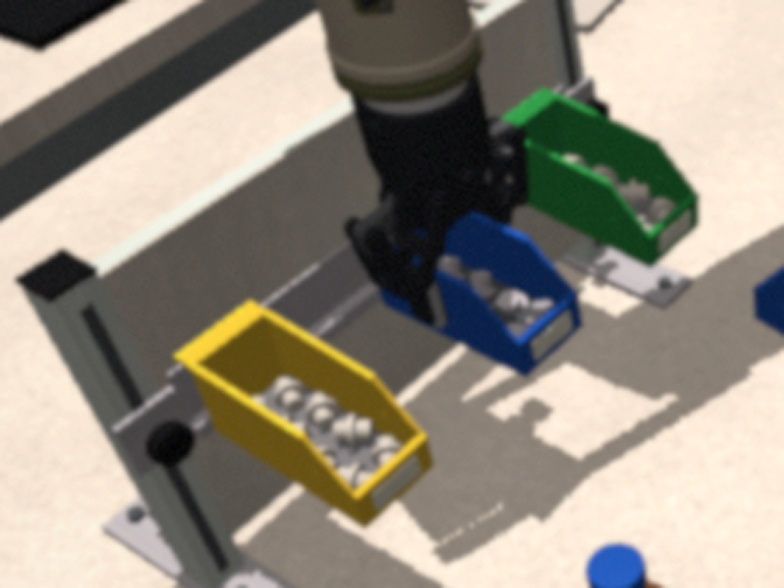

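Pulling out 2.5 mm met -6.6 N after 1.2 mm, so the skirt is behind the tongue. The picture shows the blue bin level with its neighbours at (480,290). I'll ease back and open.

```bash
python3 -m jog '[[[-0.024,0,-0.006,0,0,0,0],[0,0,0,0,0,0,0.66],[0,0,0,0,0,0,0.7],[0,0,0,0,0,0,0.74],[0,0,0,0,0,0,0.8],[0,0,0,0,0,0,0.9],[0,0,0,0,0,0,1],[0,0,0,0,0,0,1],[0,0,0,0,0,0,1],[0,0,0,0,0,0,1]]]' 20
```

```text
time: 16.98
tool_pos: [610.2, -175.2, 148.1]
tcp_rot: [180.0, -0.0, 85.1]
ft_force: [-0.6, 0.2, -0.8]
finger_gap: 85.5
```

```bash
python3 -m jog '[[[0,0,-0.1,0,0,0,1],[0,0,-0.3,0,0,0,1],[0,0,-0.5,0,0,0,1],[0,0,-0.6,0,0,0,1],[0,0,-0.6,0,0,0,1],[0,0,-0.6,0,0,0,1],[0.6,0,-0.3,0,0,0,1],[0.8,0,0,0,0,0,1],[0.8,0,0,0,0,0,1],[0.4,0,0,0,0,0,1],[0,0,0,0,0,0,1],[0,0,0,0,0,0,1]]]' 20
python3 - <<'E'
from m import *
p,d=snapshot("scene"); np.savez("/tmp/scene.npz",p=p,d=d)
cv2.imwrite("pics/s4.png",cv2.convertScaleAbs(cv2.resize(p[100:400,30:430,::-1],None,fx=2,fy=2,interpolation=cv2.INTER_CUBIC),alpha=1.5))
y=np.radians(-4.9); e=np.array([np.cos(y),np.sin(y)]); n=np.array([-e[1],e[0]])
for nm,lo,hi,z0,z1 in (("blue",(105,120,30),(130,255,255),130,290),("yel",(18,120,60),(35,255,255),130,290),("grn",(45,120,40),(75,255,255),130,290),("amber",(3,120,30),(17,255,255),10,180)):
  for c,a,Q in blobs("scene",lo,hi,z0,z1):
    t=Q[:,:2]@e; w=Q[:,:2]@n+195.15; z=Q[:,2]; print(nm,c.round(),a,"t",np.percentile(t,[1,50,99]).round(1),"w",np.percentile(w,[0.5,50,99.5]).round(1),"z",np.percentile(z,[1,50,99]).round(1))
    if nm=="blue" and a>500:
      b=np.arange(-5,160,15); print([(int(x),round(float(np.percentile(z[(w>=x)&(w<x+15)],95)),1)) for x in b if ((w>=x)&(w<x+15)).sum()>8])
      T=Q[(w<30)&(z>190)]; r=cv2.minAreaRect(T[:,:2].astype(np.float32)); print("flange",np.round(r[0]),np.round(r[1]),r[2])
E
```

```text
time: 18.48
tool_pos: [621.2, -46.7, 298.3]
tcp_rot: [180.0, 0.0, 85.1]
ft_force: [-0.5, 0.5, -0.1]
finger_gap: 85.3
blue [192. 217.] 2501 t [593.3 624.  652.5] w [  3.7  64.6 145.6] z [138.3 173.4 202.3]
[(-5, 203.4), (10, 201.9), (25, 199.6), (40, 199.2), (55, 197.4), (70, 196.5), (85, 195.7), (100, 194.7), (115, 187.5), (130, 168.8), (145, 163.1)]
flange [ 602. -234.] [32. 67.] 85.15669250488281
blue [250. 324.] 354 t [736.1 753.  766.1] w [290.5 308.1 321.2] z [153.2 165.2 168.1]
yel [134. 262.] 2837 t [732.4 762.4 792.2] w [ -0.7  59.  145.7] z [136.3 173.4 202.4]
grn [246. 183.] 1488 t [455.9 478.8 516. ] w [ 15.4  84.3 145.5] z [138.  168.8 199.1]
amber [620. 231.] 4215 t [-56.2 121.6 190.6] w [712.9 758.  824.9] z [ 12.8  89.9 102.8]
amber [254. 351.] 1332 t [726.  764.9 785.7] w [278.7 320.1 340.2] z [ 84.6 114.  143.1]
```

View pics/s4.png

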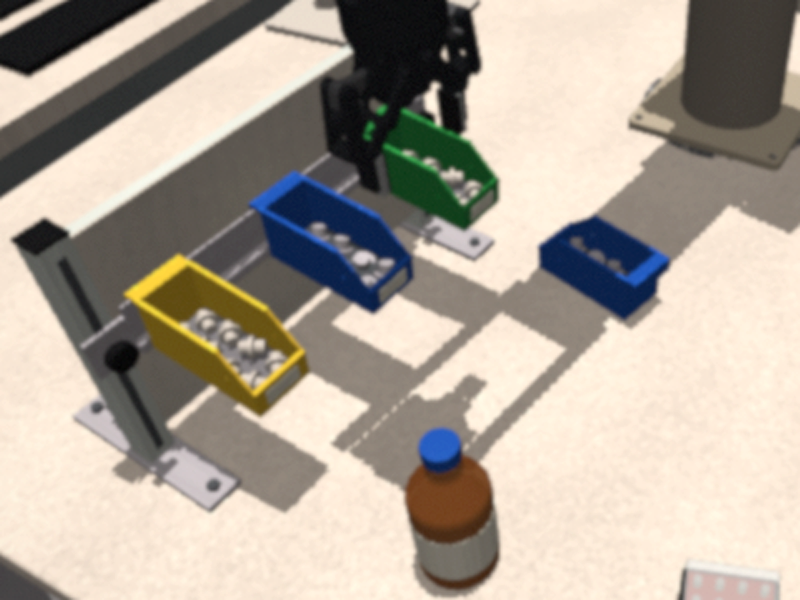

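The picture shows the blue bin at (330,240) hanging like its neighbours, with the gripper clear of it. I'm handing in.

```bash
python3 -c "
from bench import job,telemetry; s=telemetry.sense(); print(s['time'],s['ft_force'].round(1),abs(s['qd']).max().round(2)); print(job.hand_in())"
```

```text
18.525 [0.7 0.8 0.3] 0.41
the job is handed in; nothing more can be done
None
```

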